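Lay out the salsa station on the tiled ledge

TASK

Lay the ledge for salsa: stand the stone tejolote upright in the middle of the molcajete's bowl, put the red cup in the middle of the orange pot holder where the tejolote was and centre the glass lid on top of the red cup. Stand the green cup midway between the molcajete and the pitcher, centre to centre, and the cork-topped salt jar straight behind the pot holder (farther along the direction the robot faces, with no offset to left or right) with a gap of 3 cm to the holder's edge. Set things down gently without dropping or tipping any, leave everything upright and at rest, and do not shift the molcajete, the pitcher, the pepper mill or the blue tumbler.

Things in the scene. Friction and masses are not known exactly. Their poses are not given: they have to be found in the camera images.
- molcajete: Dark grey basalt mortar, heavy (3 kg): round bowl on three stubby feet, 160 mm across the rim, 100 mm high. Hollow narrowing downward to a flat inner floor about 100 mm across, which lies 40 mm above the ledge. Reference, stays where it is. Origin: on its axis at ledge level; z up; its x axis points level at the pitcher.
- pitcher: Small empty white ceramic pitcher with blue and yellow bands, 145 mm high, body up to 88 mm across, blue handle reaching 72 mm from its axis on the side away from the molcajete. Stands about 280 mm (274 to 286) from the molcajete, axis to axis. Reference, stays where it is. Origin: on the axis of its body (not counting the handle), at its underside.
- pot_holder: Round flat orange silicone pot holder, 130 mm across, 10 mm thick, does not slide. Origin: centre of its underside, at ledge level; axes parallel to the robot's (x away from the robot).
- tejolote: Grey stone pestle standing upright on its thick end, 120 mm high, 450 g (may vary by 20 %): foot 56 mm across at most, narrowing to a straight round shaft 36 mm across between 62 and 108 mm above the foot, rounded off to the top. At the start it stands on the pot holder and has to leave it before the red cup can go there. Origin: centre of its foot's underside; z along it, up.
- red_cup: Red straight-walled ceramic salsa cup with a thin yellow ring, open on top, empty: 62 mm across outside, 55 mm high, wall 4 mm. Origin: centre of its underside; z up.
- glass_lid: Round pale clear glass lid with a steel rim, lying flat: disc 80 mm across (rim 85 mm), 6 mm thick, flat underside without a lip. In its centre a dark wooden knob 24 mm across, from 12 to 34 mm above the underside, on a thinner 16 mm neck; made to be gripped by the knob. Origin: centre of its underside; z up.
- green_cup: Green straight-walled ceramic salsa cup with a thin white ring, same shape as the red one: 62 mm across, 55 mm high, wall 4 mm, open on top, empty. Origin: centre of its underside; z up.
- salt_jar: White ceramic salt jar with two blue bands and a cork top, closed: 56 mm across, 60 mm high (cork 54 mm across in the top 12 mm). Origin: centre of its underside; z up.
- pepper_mill: Dark wooden pepper mill, 52 mm across, 127 mm high, standing at the back. Bystander, leave alone. Origin: centre of its underside.
- tumbler: Blue glass tumbler, 68 mm across the rim, 95 mm high, standing at the left edge of the work. Bystander, leave alone. Origin: centre of its underside.
There are look-alikes about, which are no part of the job. Leave any pink or turquoise look-alike of the molcajete alone.

How it is judged (in metres and radians):
At the end, for the whole second after the job is handed in: All upright and at rest: tejolote in the bowl within 25 mm of its axis; red cup within 15 mm of the holder's centre; lid on it within 12; green cup within about 15 of the midpoint; salt jar 15 to 45 clear behind the holder, within 15 sideways; reference and bystander things moved under 20 mm (horizontal distance between tejolote and molcajete below 0.025 m and z of tejolote in the frame of molcajete between 0.034 and 0.048 m and horizontal distance between red_cup and pot_holder below 0.015 m and z of red_cup in the frame of pot_holder between 0.006 and 0.014 m and horizontal distance between glass_lid and red_cup below 0.012 m and z of glass_lid in the frame of red_cup between 0.051 and 0.06 m and y of green_cup in the frame of molcajete between -0.015 and 0.015 m and horizontal distance between green_cup and molcajete below 0.157 m and horizontal distance between green_cup and pitcher below 0.157 m and height (world z) of each of green_cup, salt_jar below 0.004 m and x of salt_jar in the frame of pot_holder between 0.108 and 0.138 m and y of salt_jar in the frame of pot_holder between -0.015 and 0.015 m and angle between each of tejolote, red_cup, glass_lid, green_cup, salt_jar, molcajete, pitcher, pepper_mill, tumbler's own z axis and vertical below 0.12 rad and linear speed of each of tejolote, red_cup, glass_lid, green_cup, salt_jar below 0.02 m/s and distance of each of molcajete, pitcher, pepper_mill, tumbler from where it was at the start of the episode below 0.02 m); the robot touches nothing.
It fails at once if the molcajete, pitcher, pepper mill or tumbler is shifted more than 20 mm (distance of any of molcajete, pitcher, pepper_mill, tumbler from where it was at the start of the episode above 0.02 m).
It fails at once if one of these four is tipped (angle between any of molcajete, pitcher, pepper_mill, tumbler's own z axis and vertical above 0.35 rad).
It fails at once if one of the five things is dropped (moves faster than 0.5 m/s, free of the fingers) ((contact force between the fingers and tejolote below 0.05 N and linear speed of tejolote above 0.5 m/s) or (contact force between the fingers and red_cup below 0.05 N and linear speed of red_cup above 0.5 m/s) or (contact force between the fingers and glass_lid below 0.05 N and linear speed of glass_lid above 0.5 m/s) or (contact force between the fingers and green_cup below 0.05 N and linear speed of green_cup above 0.5 m/s) or (contact force between the fingers and salt_jar below 0.05 N and linear speed of salt_jar above 0.5 m/s)).
It fails at once if one of the five things is tipped over (angle between any of tejolote, red_cup, glass_lid, green_cup, salt_jar's own z axis and vertical above 0.7 rad).
It also fails if it takes over 122 s, if anything falls off the work surface, if the arm or the gripper's body presses on something with over 40 N, if the wrist force passes 120 N, or if a joint passes its speed limit or range.

ROBOT

A 6-joint arm with a two-finger parallel gripper is mounted at the origin on the work surface. World frame = base frame: x ahead of the robot, y to its left, z up, the work surface at z = 0. Lengths are in mm, angles in rad, forces in N, time in s.
With the tool pointing down it reaches from about 350 to 975 mm from the base axis. Payload 7.1 kg.
Tool frame: the origin (TCP) lies between the finger pads; the fingertips stand 19 mm ahead of it and the grasp point (between the pads) is the TCP (ctrl.tcp_to_tips is the distance from the TCP to the fingertips, in mm); z points along the fingers, y is the line along which they close (so a half turn about z gives the same grasp; the last joint's range is limited). The gripper opens to 88 mm and grips with 3 to 60 N. Pads are 20 mm wide; open, the fingers measure 115 mm over their backs; the gripper's body (75 mm by 178 mm) begins 61 mm behind the grasp point.
Start: joints at [-1.363, 0.423, 1.63, -0, 1.089, -0.019], TCP at [140.557, -608.973, 241.675] pointing down, gripper open.
Joint ranges: [-3, 3], [-0.9, 2.11], [0.09, 2.58], [-1.31, 4.45], [0.11, 2.69], [-2.54, 2.54]. Speed limits (rad/s): [2.39, 2.39, 3.01, 3.14, 3.14, 3.14].

INTERFACE

Orientations are given as a rotation vector (axis times angle).
In Python, from workcell import status, optics, ctrl gives the robot as it stands. The module is installed in compiled form; this text tells all that it offers.
- The arm moves only by the shell command python3 -m inch 'ROWS'. ROWS is JSON, a list that holds one entry, the list of rows, each a list of 7 numbers: the shift along the tool's x, y, z in mm, then the turn, a rotation vector about the tool's x, y, z in rad, then the opening in per cent of the stroke, from 0 (shut) to 100 (fully open). A call has 1 to 20 rows; each row is the pose to reach, as a shift and turn from the pose commanded when the call began, along the tool's axes at that moment; what a row does not reach only later rows make up. A row lasts 1/10 s, in which the tool goes at most 50 mm and 8.59 degrees, less where a joint would pass 70% of its speed; a pose out of reach is approached as far as the arm can. A call with a gripper value outside its range is refused whole. The fingers move at their own pace and stop on an object; the grip force is fixed at half the most. Time passes only in rows, so rows that repeat a pose let the fingers close. It gives the time, the measured TCP pose, the force, the opening and the grip force at its end, in the units of the state.
- status.get_obs(): the state, without advancing time (a new reading comes with each control period).
- optics.get_image(name): name is "scene" or "side" or "wrist"; returns a dict with "frame" (400x640x3 uint8, red, green, blue), "fx", "fy", "cx", "cy" (pixels), "rvec" (rotation vector, rad) and "tvec" (3), from world to camera coordinates, as OpenCV has them; the wrist camera has in their place "hand_eye" (4x4, takes a point from camera to tool coordinates, whose origin is the TCP and whose axes are the flange's). Camera axes: x right, y down, z forward; pixel columns grow to the right and rows downward; lengths in mm; the calibration is good to about 2 mm. A picture is of the moment at which its call begins: read the wrist's pose just before it. There is no depth.
- ctrl.close_job(): hands the job in; it is judged then, once.
The state is a dict: "t": time; "qpos": joint angles; "qvel": joint speeds; "joint_torque": joint torques, N m; "ee_pos": TCP position; "orientation": TCP orientation; "ft_force": force on the tool from outside, world axes, zero at the start; "moment": the same for the moment, N m; "width": finger opening in mm; "grasp_force": force on a finger pad.
Only numpy, scipy, OpenCV 4.12 (cv2) and the standard library are available. Lean on these libraries where they do the work, as an engineer would, in place of code of your own. Each camera call takes 0.05 s, during which the arm holds its last target. There are 200 camera calls.

## Working session

There is one attempt and no reset: what is moved stays moved. The work goes in short steps, Python scripts to look and compute and a shell command to move; the robot and the scene stay as the last step left them, time stands still between calls to the robot, and variables do not carry over. Pictures are saved under pics/ and viewed, at most 17 in all, crops included, and the job is handed in when it is done.

```bash
mkdir -p pics; cat > h.py <<'E'
import numpy as np, cv2
from workcell import status, optics, ctrl
def grab(n,f):
    o=status.get_obs(); im=optics.get_image(n); cv2.imwrite(f'pics/{f}.png',im['frame'][:,:,::-1]); 
    import pickle; im['obs']=o; pickle.dump(im,open(f'pics/{f}.pkl','wb')); return im
def cam(im):
    K=np.array([[im['fx'],0,im['cx']],[0,im['fy'],im['cy']],[0,0,1.]])
    if 'hand_eye' in im:
        T=np.eye(4);T[:3,:3]=cv2.Rodrigues(np.array(im['obs']['orientation'],float))[0];T[:3,3]=im['obs']['ee_pos']
        C=T@np.array(im['hand_eye']); return K,C[:3,:3],C[:3,3]
    R=cv2.Rodrigues(np.array(im['rvec'],float))[0]; return K,R.T,-R.T@np.array(im['tvec'],float).ravel()
def onplane(im,uv,z):
    K,R,c=cam(im); uv=np.atleast_2d(uv).astype(float)
    d=(R@np.linalg.inv(K)@np.c_[uv,np.ones(len(uv))].T).T
    return c+d*((z-c[2])/d[:,2])[:,None]
def proj(im,P):
    K,R,c=cam(im); p=(K@R.T@(np.atleast_2d(P)-c).T).T; return p[:,:2]/p[:,2:]
E
python3 - <<'E'
from h import *
np.set_printoptions(precision=3,suppress=True)
for n in ('scene','side','wrist'):
    im=grab(n,n+'0'); K,R,c=cam(im); print(n,c,R[:,2],im['fx'])
print(status.get_obs()); print(optics.get_image('wrist')['hand_eye'])
E
```

```text
scene [1037.789  -48.225 1018.28 ] [-0.481  0.144 -0.865] 426.8192919837506
side [ 227.878 1005.978  752.909] [ 0.244 -0.765 -0.596] 386.1734340264644
wrist [ 218.58  -590.256  383.379] [-0.289 -0.066 -0.955] 335.0731920730213
{'t': 0.15, 'qpos': array([-1.363,  0.424,  1.631, -0.   ,  1.089, -0.019]), 'qvel': array([-0.   , -0.001, -0.003,  0.002,  0.   , -0.   ]), 'joint_torque': array([  0.001, -54.498, -27.392,   0.064,   0.02 ,  -0.   ]), 'ee_pos': array([ 140.482, -608.577,  241.043]), 'orientation': array([-3.12 , -0.355,  0.   ]), 'ft_force': array([ 0.016, -0.008,  0.145]), 'moment': array([-0.043, -0.008,  0.01 ]), 'grasp_force': 0.0, 'width': 87.87453274575786}
[[   0.001   -0.955   -0.296   80.244]
 [   1.       0.001    0.001   -0.433]
 [  -0.      -0.296    0.955 -142.355]
 [   0.       0.       0.       1.   ]]
```

View pics/scene0.png

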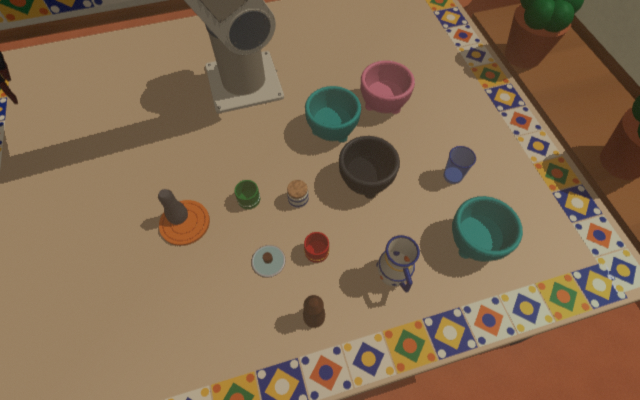

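View pics/side0.png

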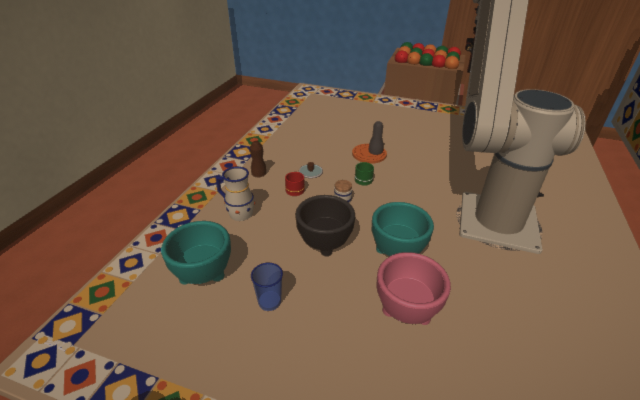

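Scene view: holder (184,222) with tejolote on it, green cup (247,193), salt (298,193), molcajete (369,165), red cup (317,246), lid (268,260), pitcher (398,258), mill (314,310), tumbler (460,163); pink and turquoise bowls are decoys. The side view agrees.

```bash
python3 - <<'E'
from h import *
import pickle
np.set_printoptions(precision=1,suppress=True)
im=pickle.load(open('pics/scene0.pkl','rb'))
for n,u,v,z in [('holder',184,222,10),('tejtop',167,194,115),('green',247,187,55),('salt',298,186,60),('molc',369,161,100),('red',317,240,55),('lid',268,260,4),('pitch',403,249,145),('mill',314,300,122),('tumb',462,156,95)]:
    print(n,onplane(im,(u,v),z)[0])
f=im['frame'][140:340,130:510]
cv2.imwrite('pics/crop1.png',cv2.resize(f,(760,400),interpolation=cv2.INTER_CUBIC)[:,:,::-1])
E
```

```text
holder [ 460.7 -251.5   10. ]
tejtop [ 432.7 -260.1  115. ]
green [431.  -70.4  55. ]
salt [469.3  58.3  60. ]
molc [472.4 250.3 100. ]
red [628.7  63.4  55. ]
lid [624.3 -64.1   4. ]
pitch [741.4 228.  145. ]
mill [787.7  10.8 122. ]
tumb [524.1 492.   95. ]
```

View pics/crop1.png

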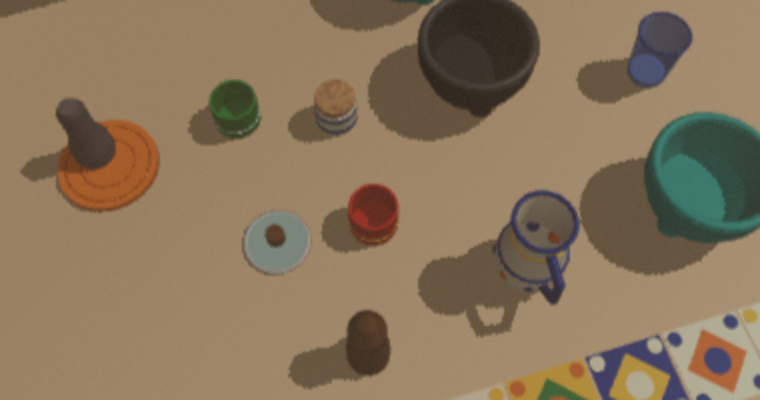

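View pics/wrist0.png

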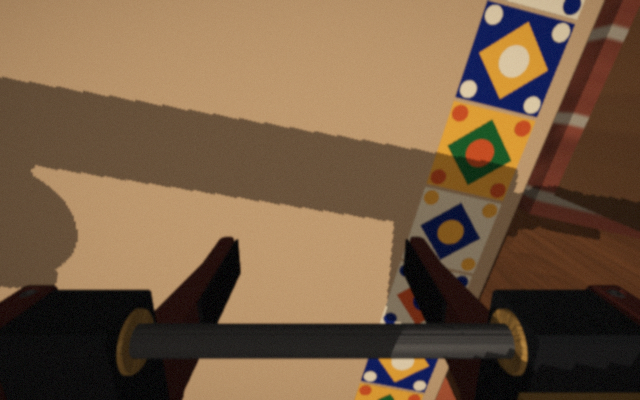

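The crop and wrist view confirm the layout; the tejolote stands off-centre on the holder, at about crop (92,150). I'll go to a high overview pose.

```bash
python3 -m inch '[[[487,-512,-160,0,0,0.226,100],[487,-512,-160,0,0,0.226,100],[487,-512,-160,0,0,0.226,100],[487,-512,-160,0,0,0.226,100],[487,-512,-160,0,0,0.226,100],[487,-512,-160,0,0,0.226,100],[487,-512,-160,0,0,0.226,100],[487,-512,-160,0,0,0.226,100],[487,-512,-160,0,0,0.226,100],[487,-512,-160,0,0,0.226,100],[487,-512,-160,0,0,0.226,100],[487,-512,-160,0,0,0.226,100],[487,-512,-160,0,0,0.226,100],[487,-512,-160,0,0,0.226,100],[487,-512,-160,0,0,0.226,100],[487,-512,-160,0,0,0.226,100],[487,-512,-160,0,0,0.226,100],[487,-512,-160,0,0,0.226,100],[487,-512,-160,0,0,0.226,100],[487,-512,-160,0,0,0.226,100]]]'
python3 -c "
from h import *
grab('wrist','w1'); print(status.get_obs()['qpos'])"
```

```text
t: 2.2
ee_pos: [499.5, -1.5, 401.6]
orientation: [3.142, -0.001, -0.0]
ft_force: [0.3, 0.2, -0.1]
width: 87.9
grasp_force: 0.0
[-2.65931708e-02  7.68836365e-02  1.71408468e+00 -4.54380811e-05
  1.35069315e+00  1.54486269e+00]
```

View pics/w1.png

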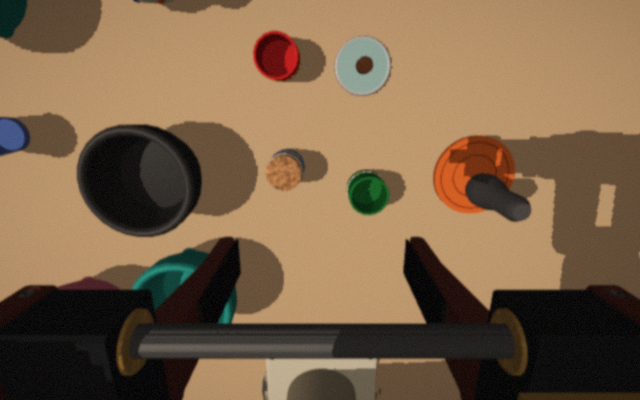

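Overview: red cup (277,56), lid (363,66), molcajete (140,180), salt (285,172), green (368,192), holder (474,174), tejolote top (515,207), foot (487,193), tumbler at left. I'll fit circles of known radius at the known heights.

```bash
cat >> h.py <<'E'
from scipy.optimize import least_squares
def hsvmask(im,lo,hi):
    h=cv2.cvtColor(im['frame'],cv2.COLOR_RGB2HSV); return cv2.inRange(h,np.array(lo),np.array(hi))
def blob(m,uv):
    m=cv2.morphologyEx(m,cv2.MORPH_CLOSE,np.ones((5,5),np.uint8))
    cs=cv2.findContours(m,cv2.RETR_EXTERNAL,cv2.CHAIN_APPROX_NONE)[0]
    cs=[c for c in cs if cv2.contourArea(c)>40]
    return max(cs,key=lambda c:cv2.pointPolygonTest(c,tuple(map(float,uv)),True))[:,0]
def fit(im,lo,hi,uv,z,r,half=True):
    c=blob(hsvmask(im,lo,hi),uv); P=onplane(im,cv2.convexHull(c)[:,0] if 0 else c,z)[:,:2]; cc=cam(im)[2][:2]
    m=P.mean(0)
    if half: 
        P=P[(P-m)@(m-cc)/np.linalg.norm(m-cc)>-0.1*r]
    s=least_squares(lambda q:np.hypot(*(P-q).T)-r,m,loss='soft_l1',f_scale=1.5)
    return s.x,np.sqrt(np.mean(s.fun**2)),len(P)
RED=((0,170,60),(4,255,255));GRN=((50,120,30),(75,255,255));ORG=((5,180,90),(14,255,255))
E
python3 - <<'E'
from h import *
import pickle
np.set_printoptions(precision=1,suppress=True)
im=pickle.load(open('pics/w1.pkl','rb')); hs=cv2.cvtColor(im['frame'],cv2.COLOR_RGB2HSV)
for p in [(277,56),(260,50),(363,45),(363,66),(90,180),(150,180),(285,172),(368,195),(352,190),(445,174),(487,193),(515,207),(230,60),(220,200),(300,300)]: print(p,hs[p[1],p[0]])
s=pickle.load(open('pics/scene0.pkl','rb')); h2=cv2.cvtColor(s['frame'],cv2.COLOR_RGB2HSV)
for p in [(369,163),(345,160),(398,270),(314,315),(184,238),(268,250),(317,240)]: print('s',p,h2[p[1],p[0]])
LID=((70,15,110),(110,120,255));DRK=((0,0,0),(179,110,62))
for n,cl,uv,z,r,hf in [('red',RED,(277,56),55,31,1),('green',GRN,(368,195),55,31,1),('holder',ORG,(474,174),10,65,0),('lid',LID,(363,45),5,42,0),('molc',DRK,(140,180),100,80,1)]:
    try: print(n,fit(im,*cl,uv,z,r,hf))
    except Exception as e: print(n,e)
print('hand picked', onplane(im,(283,172),60), onplane(im,(519,209),112),onplane(im,(482,188),20))
c=blob(hsvmask(im,*ORG),(445,174)); P=onplane(im,c,10)[:,:2]; print(cv2.minEnclosingCircle(P.astype(np.float32)))
E
```

```text
(277, 56) [  1 217 106]
(260, 50) [  2 238  59]
(363, 45) [ 71  32 161]
(363, 66) [ 10 184  75]
(90, 180) [ 20 109  14]
(150, 180) [12 44 58]
(285, 172) [ 13 151 154]
(368, 195) [ 67 187  56]
(352, 190) [ 64 182  84]
(445, 174) [ 10 213 211]
(487, 193) [13 45 51]
(515, 207) [11 42 67]
(230, 60) [ 16 106 187]
(220, 200) [ 14 112 105]
(300, 300) [ 16 106 192]
s (369, 163) [13 69 59]
s (345, 160) [18 75 51]
s (398, 270) [ 19 147 118]
s (314, 315) [ 15 114  67]
s (184, 238) [ 12 192 165]
s (268, 250) [ 55  21 133]
s (317, 240) [  6 161  95]
red (array([630.5,  59. ]), np.float64(0.8891558260738147), 70)
green (array([437.2, -72.9]), np.float64(1.1601687705473867), 60)
holder (array([ 457.1, -249.1]), np.float64(19.988301770608043), 273)
lid (array([618.2, -62.5]), np.float64(6.5066606212398055), 144)
molc (array([467.8, 246.4]), np.float64(2.6022055725446243), 182)
hand picked [[472.4  55.   60. ]] [[ 432.6 -270.7  112. ]] [[ 437.2 -261.8   20. ]]
((457.0762634277344, -249.83033752441406), 65.49525451660156)
```

```bash
python3 -m inch '[[[-64,265,170,0,0,0,100],[-64,265,170,0,0,0,100],[-64,265,170,0,0,0,100],[-64,265,170,0,0,0,100],[-64,265,170,0,0,0,100],[-64,265,170,0,0,0,100],[-64,265,170,0,0,0,100],[-64,265,170,0,0,0,100],[-64,265,170,0,0,0,100],[-64,265,170,0,0,0,100],[-64,265,170,0,0,0,100],[-64,265,170,0,0,0,100],[-64,265,170,0,0,0,100],[-64,265,170,0,0,0,100]]]'
python3 -c "
from h import *
grab('wrist','w2')"
```

```text
t: 3.65
ee_pos: [436.4, -265.3, 231.9]
orientation: [3.141, 0.002, 0.001]
ft_force: [0.0, -0.2, -0.1]
width: 87.9
grasp_force: 0.0
```

View pics/w2.png

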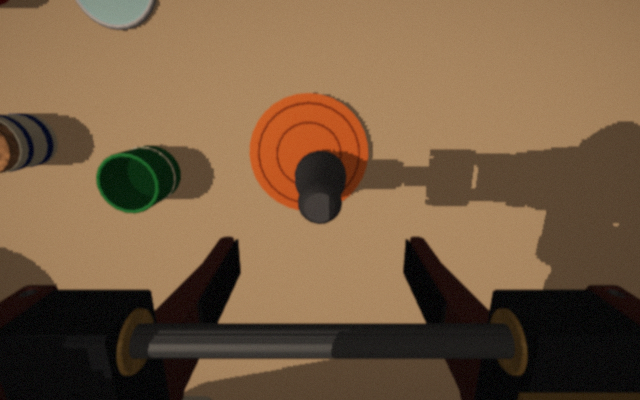

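Tejolote shaft top at (320,206), foot (322,178), holder centre about (309,151).

```bash
python3 - <<'E'
from h import *
import pickle
np.set_printoptions(precision=1,suppress=True)
im=pickle.load(open('pics/w2.pkl','rb'))
print(onplane(im,(320,205),118), onplane(im,(321,176),35),im['obs']['ee_pos'])
c=blob(hsvmask(im,*ORG),(300,110)); P=onplane(im,c,10)[:,:2]; print('holder',cv2.minEnclosingCircle(P.astype(np.float32)))
print('green',fit(im,*GRN,(135,182),55,31))
E
```

```text
[[ 432.7 -264.2  118. ]] [[ 437.3 -265.    35. ]] [ 436.4 -265.3  231.9]
holder ((455.7744140625, -251.28363037109375), 64.6573486328125)
green (array([434.7, -76.5]), np.float64(1.1080423927872707), 112)
```

```bash
python3 -m inch '[[[-1,0,40,0,0,0,100],[-1,0,80,0,0,0,100],[-1,0,110,0,0,0,100],[-1,0,125,0,0,0,100],[-1,0,134,0,0,0,100],[-1,0,134,0,0,0,100],[-1,0,134,0,0,0,60],[-1,0,134,0,0,0,30],[-1,0,134,0,0,0,15],[-1,0,134,0,0,0,0],[-1,0,134,0,0,0,0],[-1,0,134,0,0,0,0],[-1,0,134,0,0,0,0],[-1,0,134,0,0,0,0],[-1,0,134,0,0,0,0],[-1,0,134,0,0,0,0]]]'
```

```text
t: 5.3
ee_pos: [435.1, -265.5, 97.6]
orientation: [-3.141, -0.001, 0.0]
ft_force: [0.4, 1.2, 1.3]
width: 35.5
grasp_force: 29.9
```

```bash
python3 -m inch '[[[0,0,-10,0,0,0,0],[0,0,-30,0,0,0,0],[0,0,-60,0,0,0,0],[0,0,-90,0,0,0,0],[0,0,-120,0,0,0,0],[0,0,-145,0,0,0,0],[0,0,-155,0,0,0,0],[0,0,-155,0,0,0,0],[0,0,-155,0,0,0,0]]]'
python3 -m inch '[[[0,-10,0,0,0,0,0],[2,-30,0,0,0,0,0],[4,-60,0,0,0,0,0],[6,-95,0,0,0,0,0],[8,-130,0,0,0,0,0],[10,-165,0,0,0,0,0],[12,-200,0,0,0,0,0],[14,-235,0,0,0,0,0],[16,-270,0,0,0,0,0],[18,-305,0,0,0,0,0],[20,-340,0,0,0,0,0],[22,-375,0,0,0,0,0],[25,-410,0,0,0,0,0],[28,-440,0,0,0,0,0],[30,-470,0,0,0,0,0],[32,-490,0,0,0,0,0],[34,-505,0,0,0,0,0],[34,-511,0,0,0,0,0],[34,-511,0,0,0,0,0],[34,-511,0,0,0,0,0]]]'
python3 -c "
from h import *
grab('wrist','w3')"
```

```text
t: 6.2
ee_pos: [434.5, -265.3, 251.7]
orientation: [-3.141, -0.001, 0.002]
ft_force: [-1.0, 0.6, -5.3]
width: 35.9
grasp_force: 29.9
t: 8.2
ee_pos: [468.4, 244.7, 252.3]
orientation: [3.141, 0.001, -0.001]
ft_force: [0.5, -0.1, -3.7]
width: 35.6
grasp_force: 29.9
```

View pics/w3.png

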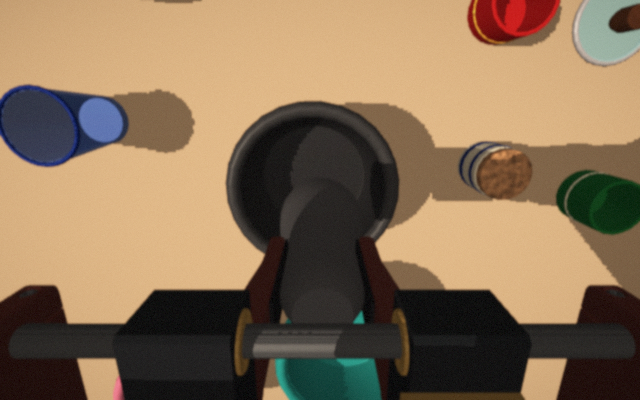

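Bowl rim spans columns 227–399, top row 101; the pestle is held upright above it.

```bash
python3 - <<'E'
from h import *
import pickle
np.set_printoptions(precision=1,suppress=True)
im=pickle.load(open('pics/w3.pkl','rb'))
c=blob(hsvmask(im,(0,0,0),(179,255,75)),(260,150)); c=c[(c[:,1]<200)&(c[:,0]>215)&(c[:,0]<312)]
P=onplane(im,c,97)[:,:2]
s=least_squares(lambda q:np.hypot(*(P-q[:2]).T)-q[2],[468,246,80],loss='soft_l1'); print(s.x,len(P))
s=least_squares(lambda q:np.hypot(*(P-q[:2]).T)-80,[468,246],loss='soft_l1'); print(s.x,abs(s.fun).max())
print(onplane(im,[(227,183),(399,183),(313,101)],97))
print('salt cork',onplane(im,(503,172),60),'red',onplane(im,(524,5),55))
E
```

```text
[466.7 253.4  76.6] 137
[464.1 250.6] 2.90619996556903
[[472.1 331.   97. ]
 [472.3 173.5  97. ]
 [544.2 251.8  97. ]]
salt cork [[474.6  59.3  60. ]] red [[626.8  62.6  55. ]]
```

```bash
python3 -m inch '[[[-2,-6,10,0,0,0,0],[-2,-6,30,0,0,0,0],[-2,-6,55,0,0,0,0],[-2,-6,80,0,0,0,0],[-2,-6,100,0,0,0,0],[-2,-6,110,0,0,0,0],[-2,-6,116,0,0,0,0],[-2,-6,119,0,0,0,0],[-2,-6,121,0,0,0,0],[-2,-6,122,0,0,0,0],[-2,-6,122,0,0,0,0],[-2,-6,122,0,0,0,0]]]'
python3 -m inch '[[[0,0,0.5,0,0,0,0],[0,0,1,0,0,0,0],[0,0,1.5,0,0,0,0],[0,0,2,0,0,0,0],[0,0,2,0,0,0,0]]]'
```

```text
t: 9.45
ee_pos: [467.0, 251.5, 131.2]
orientation: [-3.141, -0.001, -0.001]
ft_force: [0.1, -0.7, -3.9]
width: 35.4
grasp_force: 29.9
t: 9.95
ee_pos: [466.7, 251.4, 128.6]
orientation: [3.142, 0.001, -0.0]
ft_force: [0.4, -0.7, -4.5]
width: 35.5
grasp_force: 29.9
```

```bash
python3 -m inch '[[[0,0,0.5,0,0,0,0],[0,0,1,0,0,0,0],[0,0,1.3,0,0,0,0],[0,0,1.3,0,0,0,0],[0,0,1.3,0,0,0,0]]]'
```

```text
t: 10.45
ee_pos: [466.9, 251.4, 127.6]
orientation: [-3.141, -0.001, -0.001]
ft_force: [-0.1, 0.1, 0.4]
width: 35.1
grasp_force: 29.9
```

```bash
python3 -m inch '[[[0,0,0,0,0,0,50],[0,0,0,0,0,0,70],[0,0,0,0,0,0,100],[0,0,0,0,0,0,100],[0,0,0,0,0,0,100],[0,0,0,0,0,0,100],[0,0,0,0,0,0,100],[0,0,-20,0,0,0,100],[0,0,-60,0,0,0,100],[0,0,-100,0,0,0,100],[0,0,-105,0,0,0,100],[40,50,-105,0,0,0,100],[80,100,-105,0,0,0,100],[120,150,-105,0,0,0,100],[160,190,-105,0,0,0,100],[162,190,-105,0,0,0,100],[162,190,-105,0,0,0,100],[162,190,-105,0,0,0,100],[162,190,-105,0,0,0,100],[162,190,-105,0,0,0,100]]]'
python3 - <<'E'
from h import *
im=grab('wrist','w4'); s=grab('scene','s4')
cv2.imwrite('pics/v4.png',np.vstack([im['frame'][:300],cv2.resize(s['frame'][110:270,290:540],(640,300))[:, :]])[:,:,::-1])
for h in(50,55): print('red',fit(im,*RED,proj(im,[629,61,40])[0],h,31))
E
```

```text
t: 12.45
ee_pos: [627.9, 62.6, 232.1]
orientation: [-3.142, -0.004, 0.002]
ft_force: [0.5, 0.0, -1.4]
width: 87.8
grasp_force: 0.0
red (array([632.72844074,  60.66866311]), np.float64(0.4166997888121368), 93)
red (array([634.49509638,  60.74070442]), np.float64(0.620136252983946), 93)
```

View pics/v4.png

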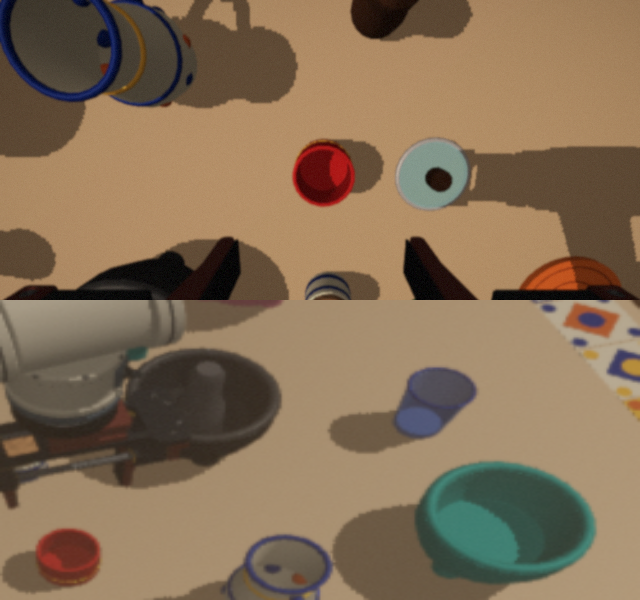

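Pestle stands upright in the bowl. Red cup rim centre about (324,175), lid disc (433,174).

```bash
python3 - <<'E'
from h import *
import pickle
np.set_printoptions(precision=1,suppress=True)
im=pickle.load(open('pics/w4.pkl','rb'))
print('red',onplane(im,[(324,175),(293,175),(355,175),(324,207)],55),'lid',onplane(im,(433,174),5),onplane(im,(438,179),34))
LID=((60,12,100),(110,120,255))
c=blob(hsvmask(im,*LID),(420,160)); P=onplane(im,c,4)[:,:2]; print('lid',cv2.minEnclosingCircle(P.astype(np.float32)))
E
```

```text
red [[634.2  60.1  55. ]
 [634.1  90.4  55. ]
 [634.3  29.9  55. ]
 [601.3  59.9  55. ]] lid [[624.2 -63.2   5. ]] [[625.4 -59.1  34. ]]
lid ((622.112548828125, -64.00027465820312), 38.45262145996094)
```

```bash
python3 -m inch '[[[4,2.5,40,0,0,0,100],[4,2.5,80,0,0,0,100],[4,2.5,120,0,0,0,100],[4,2.5,155,0,0,0,100],[4,2.5,180,0,0,0,100],[4,2.5,192,0,0,0,100],[4,2.5,196,0,0,0,100],[4,2.5,196,0,0,0,100],[4,2.5,196,0,0,0,80],[4,2.5,196,0,0,0,60],[4,2.5,196,0,0,0,30],[4,2.5,196,0,0,0,30],[4,2.5,196,0,0,0,30],[4,2.5,196,0,0,0,0],[4,2.5,196,0,0,0,0],[4,2.5,196,0,0,0,0],[4,2.5,196,0,0,0,0]]]'
python3 -m inch '[[[0,0,-10,0,0,0,0],[0,0,-40,0,0,0,0],[0,0,-80,0,0,0,0],[0,0,-120,0,0,0,0],[0,0,-140,0,0,0,0],[0,0,-140,0,0,0,0],[0,0,-140,0,0,0,0]]]'
```

```text
t: 14.25
ee_pos: [633.5, 59.2, 37.3]
orientation: [-3.141, -0.001, -0.002]
ft_force: [-0.0, 0.2, 5.5]
width: 61.7
grasp_force: 30.0
t: 14.95
ee_pos: [632.4, 58.9, 176.1]
orientation: [3.141, 0.001, -0.001]
ft_force: [0.4, -0.8, -2.2]
width: 61.9
grasp_force: 30.0
```

```bash
python3 -m inch '[[[-6,10,0,0,0,0,0],[-17,30,0,0,0,0,0],[-34,60,0,0,0,0,0],[-51,90,0,0,0,0,0],[-68,120,0,0,0,0,0],[-85,150,0,0,0,0,0],[-102,180,0,0,0,0,0],[-119,210,0,0,0,0,0],[-136,240,0,0,0,0,0],[-153,270,0,0,0,0,0],[-165,292,0,0,0,0,0],[-172,304,0,0,0,0,0],[-176,309.5,0,0,0,0,0],[-176,309.5,0,0,0,0,0],[-176,309.5,0,0,0,0,0],[-176,309.5,0,0,0,0,0]]]'
python3 - <<'E'
from h import *
im=grab('wrist','w5'); print(im['obs']['ee_pos'])
c=blob(hsvmask(im,*ORG),proj(im,[495,-250,10])[0]); P=onplane(im,c,10)[:,:2]; P=P[P[:,0]>456]
s=least_squares(lambda q:np.hypot(*(P-q).T)-65,[456,-250],loss='soft_l1'); print(s.x,abs(s.fun).mean())
c=blob(hsvmask(im,*RED),proj(im,[456,-250,195])[0]); print(c.min(0),c.max(0))
E
```

```text
t: 16.55
ee_pos: [457.6, -249.8, 176.3]
orientation: [-3.141, -0.003, 0.0]
ft_force: [0.1, -0.1, -1.7]
width: 62.3
grasp_force: 30.0
[ 457.59099607 -249.78422349  176.27767565]
[ 454.2646092  -251.46809613] 0.5047998197302392
[251 193] [392 323]
```

View pics/w5.png

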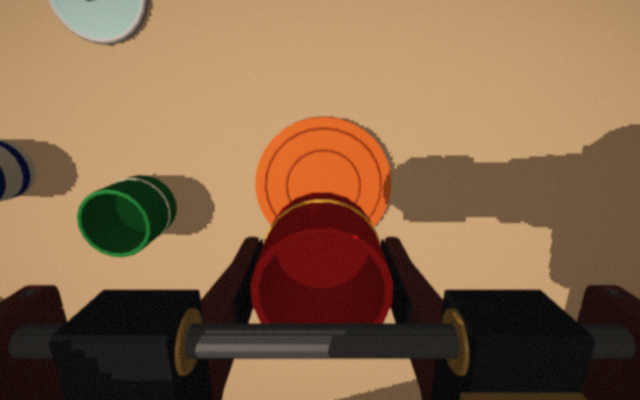

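Red cup held, straight over the holder (323,183), axis aligned.

```bash
python3 -m inch '[[[-1.5,1,10,0,0,0,0],[-1.5,1,35,0,0,0,0],[-1.5,1,65,0,0,0,0],[-1.5,1,90,0,0,0,0],[-1.5,1,110,0,0,0,0],[-1.5,1,120,0,0,0,0],[-1.5,1,124,0,0,0,0],[-1.5,1,126,0,0,0,0],[-1.5,1,127,0,0,0,0],[-1.5,1,128,0,0,0,0],[-1.5,1,128,0,0,0,0],[-1.5,1,128,0,0,0,0]]]'
python3 -m inch '[[[0,0,0.5,0,0,0,0],[0,0,1,0,0,0,0],[0,0,1,0,0,0,0],[0,0,1,0,0,0,0]]]'
```

```text
t: 17.8
ee_pos: [455.9, -251.8, 48.8]
orientation: [3.141, 0.001, 0.001]
ft_force: [0.3, -0.4, -1.2]
width: 62.1
grasp_force: 30.0
t: 18.2
ee_pos: [455.7, -251.6, 47.4]
orientation: [-3.142, -0.001, 0.0]
ft_force: [-0.6, -0.5, -1.1]
width: 62.0
grasp_force: 30.0
```

```bash
python3 -m inch '[[[0,0,0.5,0,0,0,0],[0,0,1,0,0,0,0],[0,0,1.5,0,0,0,0],[0,0,1.5,0,0,0,0],[0,0,1.5,0,0,0,0]]]'
```

```text
t: 18.7
ee_pos: [455.6, -251.6, 47.2]
orientation: [3.142, 0.001, 0.0]
ft_force: [-5.3, 1.5, 16.5]
width: 61.9
grasp_force: 30.0
```

```bash
python3 -m inch '[[[0,0,-1,0,0,0,0],[0,0,-1,0,0,0,80],[0,0,-1,0,0,0,100],[0,0,-1,0,0,0,100],[0,0,-1,0,0,0,100],[0,0,-1,0,0,0,100],[0,0,-20,0,0,0,100],[0,0,-60,0,0,0,100],[0,0,-110,0,0,0,100],[0,0,-150,0,0,0,100],[40,-45,-160,0,0,0,100],[80,-90,-160,0,0,0,100],[120,-135,-160,0,0,0,100],[150,-170,-160,0,0,0,100],[167,-189,-160,0,0,0,100],[167,-189,-160,0,0,0,100],[167,-189,-160,0,0,0,100],[167,-189,-160,0,0,0,100],[167,-189,-160,0,0,0,100]]]'
python3 - <<'E'
from h import *
im=grab('wrist','w6'); print(im['obs']['ee_pos'])
h=cv2.cvtColor(im['frame'],cv2.COLOR_RGB2HSV)
K=((0,60,0),(30,255,110))
c=blob(hsvmask(im,*K),proj(im,[622,-63,30])[0]); print(c.min(0),c.max(0),cv2.minAreaRect(c))
s=grab('scene','s6'); print(fit(s,(0,140,50),(8,255,255),proj(s,[455,-251,45])[0],65,31))
f=s['frame'][150:290,130:330]; cv2.imwrite('pics/v6.png',np.vstack([im['frame'][:,:],cv2.resize(f,(640,200))])[:,:,::-1])
E
```

```text
t: 20.6
ee_pos: [621.5, -63.7, 205.7]
orientation: [3.142, -0.001, -0.001]
ft_force: [0.1, -0.2, -0.2]
width: 88.1
grasp_force: 0.0
[621.47166221 -63.67029822 205.73759729]
[310 167] [332 191] ((321.0, 179.0), (24.0, 22.0), 90.0)
(array([ 458.71288494, -252.44400185]), np.float64(0.7758313773789333), 42)
```

View pics/v6.png

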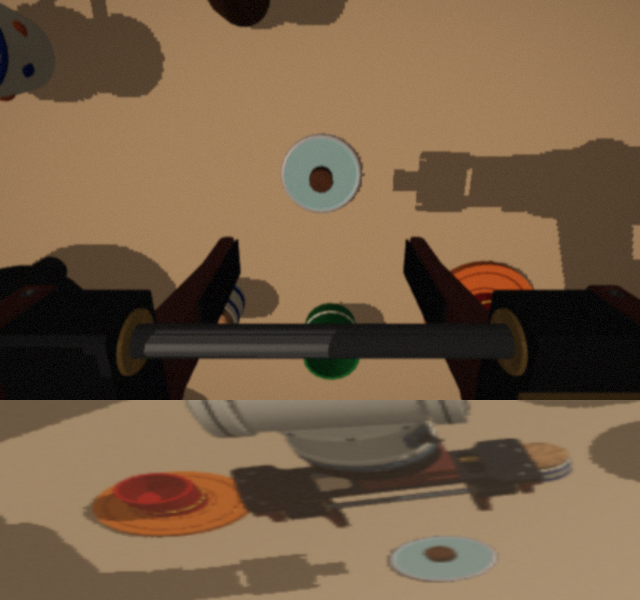

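Lid disc centre (321,173), knob (321,179); red cup sits on the holder.

```bash
python3 - <<'E'
from h import *
import pickle
im=pickle.load(open('pics/w6.pkl','rb'))
print(onplane(im,(321,179),30),onplane(im,(321.5,173),5))
E
python3 -m inch '[[[1,0,40,0,0,0,100],[1,0,80,0,0,0,100],[1,0,115,0,0,0,100],[1,0,140,0,0,0,100],[1,0,155,0,0,0,100],[1,0,165,0,0,0,100],[1,0,165,0,0,0,100],[1,0,165,0,0,0,100]]]'
```

```text
[[624.09826847 -63.2930963   30.        ]] [[624.44081688 -63.79424961   5.        ]]
t: 21.5
ee_pos: [624.2, -62.7, 41.9]
orientation: [3.141, 0.001, 0.002]
ft_force: [-1.0, 0.6, -0.5]
width: 88.0
grasp_force: 0.0
```

```bash
python3 -m inch '[[[0,0,8,0,0,0,100],[0,0,12,0,0,0,100],[0,0,13.5,0,0,0,100],[0,0,13.5,0,0,0,60],[0,0,13.5,0,0,0,40],[0,0,13.5,0,0,0,30],[0,0,13.5,0,0,0,15],[0,0,13.5,0,0,0,0],[0,0,13.5,0,0,0,0],[0,0,13.5,0,0,0,0],[0,0,13.5,0,0,0,0],[0,0,13.5,0,0,0,0],[0,0,13.5,0,0,0,0]]]'
```

```text
t: 22.8
ee_pos: [623.5, -62.5, 27.4]
orientation: [3.142, 0.001, 0.0]
ft_force: [0.4, -0.5, -0.5]
width: 23.7
grasp_force: 30.0
```

```bash
python3 -m inch '[[[0,0,-10,0,0,0,0],[0,0,-40,0,0,0,0],[0,0,-80,0,0,0,0],[0,0,-120,0,0,0,0],[0,0,-140,0,0,0,0],[-8,10,-150,0,0,0,0],[-25,30,-150,0,0,0,0],[-50,57,-150,0,0,0,0],[-75,85,-150,0,0,0,0],[-100,113,-150,0,0,0,0],[-125,141,-150,0,0,0,0],[-145,164,-150,0,0,0,0],[-160,180,-150,0,0,0,0],[-167,189,-150,0,0,0,0],[-167,189,-150,0,0,0,0],[-167,189,-150,0,0,0,0],[-167,189,-150,0,0,0,0]]]'
python3 - <<'E'
from h import *
im=grab('wrist','w7'); print(im['obs']['ee_pos'],proj(im,[456.5,-251.8,65]))
E
```

```text
t: 24.5
ee_pos: [457.2, -251.0, 177.3]
orientation: [-3.141, -0.003, -0.0]
ft_force: [0.4, 0.1, -1.4]
width: 23.4
grasp_force: 30.0
[ 457.22076921 -251.02439072  177.30090815] [[322.40102773 202.13384754]]
```

View pics/w7.png

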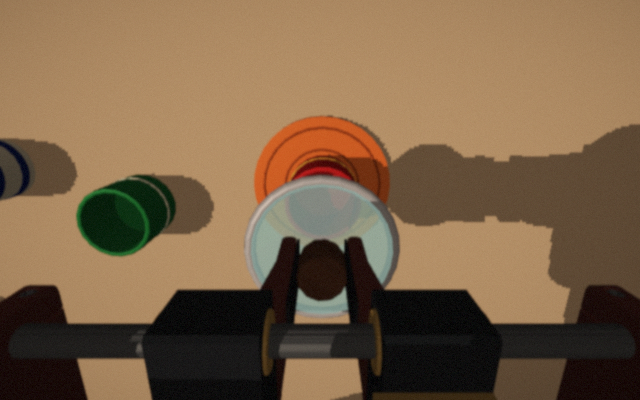

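Lid held level at column 322, cup below at about column 323: aligned.

```bash
python3 -m inch '[[[-0.5,0.5,10,0,0,0,0],[-0.5,0.5,30,0,0,0,0],[-0.5,0.5,50,0,0,0,0],[-0.5,0.5,67,0,0,0,0],[-0.5,0.5,77,0,0,0,0],[-0.5,0.5,81,0,0,0,0],[-0.5,0.5,83,0,0,0,0],[-0.5,0.5,83,0,0,0,0],[-0.5,0.5,83,0,0,0,0]]]'
python3 -m inch '[[[0,0,0.5,0,0,0,0],[0,0,1,0,0,0,0],[0,0,1.5,0,0,0,0],[0,0,1.5,0,0,0,0],[0,0,1.5,0,0,0,0]]]'
```

```text
t: 25.45
ee_pos: [456.6, -252.3, 95.0]
orientation: [3.141, 0.001, 0.002]
ft_force: [-0.4, -0.3, -1.7]
width: 23.2
grasp_force: 30.0
t: 25.95
ee_pos: [456.1, -252.1, 92.9]
orientation: [3.142, 0.001, -0.0]
ft_force: [0.3, -0.5, -1.3]
width: 23.3
grasp_force: 30.0
```

```bash
python3 -m inch '[[[0,0,0.3,0,0,0,0],[0,0,0.6,0,0,0,0],[0,0,0.9,0,0,0,0],[0,0,0.9,0,0,0,0],[0,0,0.9,0,0,0,0]]]'
```

```text
t: 26.45
ee_pos: [456.2, -252.1, 92.3]
orientation: [3.142, 0.001, 0.0]
ft_force: [-1.5, 0.4, 6.0]
width: 23.6
grasp_force: 30.0
```

```bash
python3 -m inch '[[[0,0,-0.3,0,0,0,20],[0,0,-0.3,0,0,0,40],[0,0,-0.3,0,0,0,70],[0,0,-0.3,0,0,0,100],[0,0,-0.3,0,0,0,100],[0,0,-0.3,0,0,0,100],[0,0,-0.3,0,0,0,100],[0,0,-15,0,0,0,100],[0,0,-50,0,0,0,100],[0,0,-90,0,0,0,100],[0,0,-115,0,0,0,100],[-5,-40,-115,0,0,0,100],[-10,-85,-115,0,0,0,100],[-15,-130,-115,0,0,0,100],[-21,-165,-115,0,0,0,100],[-21,-177,-115,0,0,0,100],[-21,-177,-115,0,0,0,100],[-21,-177,-115,0,0,0,100],[-21,-177,-115,0,0,0,100]]]'
python3 - <<'E'
from h import *
im=grab('wrist','w8'); print(im['obs']['ee_pos'])
print(fit(im,*GRN,proj(im,[435,-75,50])[0],55,31,0), fit(im,*GRN,proj(im,[435,-75,50])[0],55,31))
c=blob(hsvmask(im,*GRN),proj(im,[435,-75,50])[0]); print(c.min(0),c.max(0))
s=grab('scene','s8'); f=s['frame'][150:290,130:330]; cv2.imwrite('pics/v8.png',np.vstack([im['frame'][:,:],cv2.resize(f,(640,200))])[:,:,::-1])
E
```

```text
t: 28.35
ee_pos: [435.6, -76.3, 207.0]
orientation: [3.141, -0.001, 0.001]
ft_force: [-0.4, -1.0, -0.8]
width: 88.0
grasp_force: 0.0
[435.55945858 -76.29945723 207.03015201]
(array([436.28753861, -74.08599085]), np.float64(1.1485972307817232), 189) (array([436.37237664, -74.04454747]), np.float64(0.8470441754778322), 100)
[286 152] [351 220]
```

View pics/v8.png

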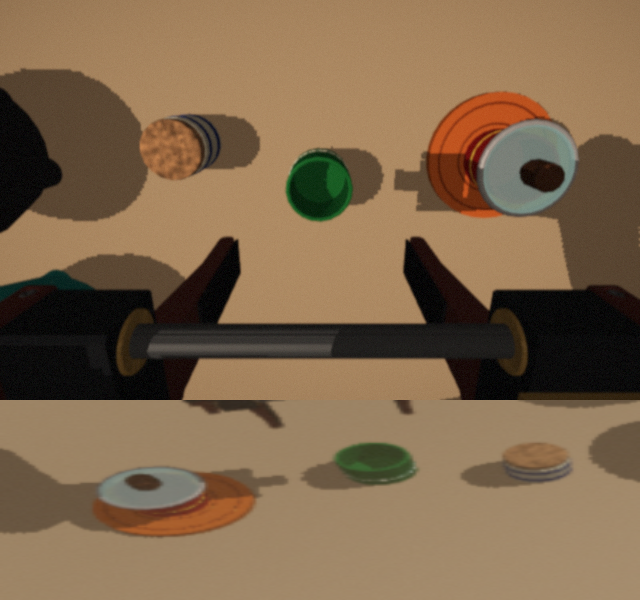

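Lid rests on the cup; green cup rim at about (319,187).

```bash
python3 -m inch '[[[0.5,-2,40,0,0,0,100],[0.5,-2,80,0,0,0,100],[0.5,-2,120,0,0,0,100],[0.5,-2,150,0,0,0,100],[0.5,-2,165,0,0,0,100],[0.5,-2,170,0,0,0,100],[0.5,-2,170,0,0,0,100],[0.5,-2,170,0,0,0,80],[0.5,-2,170,0,0,0,60],[0.5,-2,170,0,0,0,30],[0.5,-2,170,0,0,0,0],[0.5,-2,170,0,0,0,0],[0.5,-2,170,0,0,0,0],[0.5,-2,170,0,0,0,0],[0.5,-2,170,0,0,0,0],[0.5,-2,170,0,0,0,0]]]'
python3 -m inch '[[[0,0,-10,0,0,0,0],[0,0,-40,0,0,0,0],[0,0,-80,0,0,0,0],[0,0,-120,0,0,0,0],[0,0,-140,0,0,0,0],[0,0,-140,0,0,0,0],[0,0,-140,0,0,0,0]]]'
```

```text
t: 30.05
ee_pos: [436.1, -73.3, 37.7]
orientation: [3.141, 0.001, 0.002]
ft_force: [-1.3, -0.8, 7.5]
width: 62.3
grasp_force: 30.0
t: 30.75
ee_pos: [435.2, -73.0, 177.0]
orientation: [3.142, 0.001, 0.001]
ft_force: [-0.1, 0.5, -1.3]
width: 62.5
grasp_force: 30.0
```

```bash
python3 -m inch '[[[0,0,-10,0,0,0,0],[5,-8,-30,0,0,0,0],[20,-30,-50,0,0,0,0],[40,-60,-70,0,0,0,0],[60,-90,-73,0,0,0,0],[80,-120,-73,0,0,0,0],[100,-150,-73,0,0,0,0],[120,-180,-73,0,0,0,0],[140,-210,-73,0,0,0,0],[160,-240,-73,0,0,0,0],[180,-270,-73,0,0,0,0],[195,-292,-73,0,0,0,0],[203,-305,-73,0,0,0,0],[205,-308,-73,0,0,0,0],[205,-308,-73,0,0,0,0],[205,-308,-73,0,0,0,0]]]'
python3 - <<'E'
from h import *
im=grab('wrist','w9'); print(im['obs']['ee_pos'])
E
```

```text
t: 32.35
ee_pos: [639.6, 233.9, 249.6]
orientation: [3.141, 0.0, -0.002]
ft_force: [0.9, 0.2, -1.7]
width: 62.8
grasp_force: 30.0
[639.55720892 233.90218788 249.58626283]
```

View pics/w9.png

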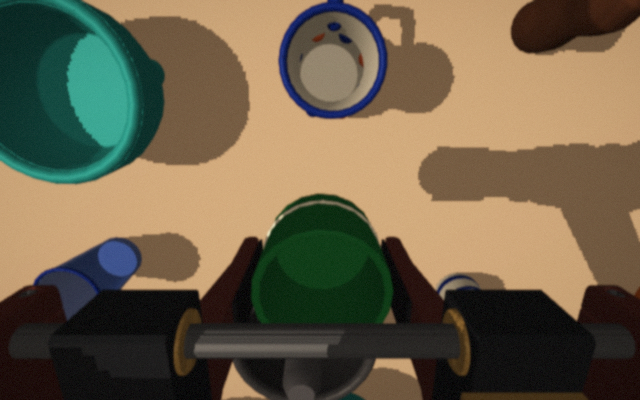

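Pitcher rim centre (333,59), inner floor centre (329,74), handle at the top near column 336.

```bash
python3 - <<'E'
from h import *
import pickle
np.set_printoptions(precision=1,suppress=True)
im=pickle.load(open('pics/w9.pkl','rb'))
B=((105,100,40),(128,255,255))
for z in (140,145):
    print('rim c',onplane(im,[(333,59),(279,60),(387,60),(333,118)],z))
print('floor',onplane(im,(329,74),8))
s=pickle.load(open('pics/scene0.pkl','rb')); print(onplane(s,[(403,250)],145))
# side view rim
d=pickle.load(open('pics/side0.pkl','rb')); print('side',onplane(d,[(236,176)],145),onplane(d,[(240,210)],15))
E
```

```text
rim c [[744.1 225.9 140. ]
 [743.4 263.5 140. ]
 [743.5 188.3 140. ]
 [704.2 225.4 140. ]]
rim c [[743.7 226.1 145. ]
 [743.  262.9 145. ]
 [743.1 189.2 145. ]
 [704.5 225.6 145. ]]
floor [[741.9 225.7   8. ]]
[[743.6 227.2 145. ]]
side [[733.4 235.9 145. ]] [[741.5 228.4  15. ]]
```

```bash
python3 -m inch '[[[-8,-1,0,0,0,0,0],[-25,-3,0,0,0,0,0],[-35,-4.5,0,0,0,0,0],[-35,-4.5,15,0,0,0,0],[-35,-4.5,45,0,0,0,0],[-35,-4.5,80,0,0,0,0],[-35,-4.5,115,0,0,0,0],[-35,-4.5,150,0,0,0,0],[-35,-4.5,175,0,0,0,0],[-35,-4.5,193,0,0,0,0],[-35,-4.5,203,0,0,0,0],[-35,-4.5,207,0,0,0,0],[-35,-4.5,209,0,0,0,0],[-35,-4.5,210,0,0,0,0],[-35,-4.5,210,0,0,0,0]]]'
python3 -m inch '[[[0,0,0.5,0,0,0,0],[0,0,1,0,0,0,0],[0,0,1.5,0,0,0,0],[0,0,1.5,0,0,0,0],[0,0,1.5,0,0,0,0]]]'
```

```text
t: 33.9
ee_pos: [605.9, 239.7, 41.0]
orientation: [-3.141, -0.001, -0.003]
ft_force: [-0.6, 0.8, -0.9]
width: 62.5
grasp_force: 30.0
t: 34.4
ee_pos: [605.2, 239.5, 38.5]
orientation: [-3.142, -0.001, 0.0]
ft_force: [-0.1, -0.3, -1.3]
width: 62.6
grasp_force: 30.0
```

```bash
python3 -m inch '[[[0,0,0.5,0,0,0,0],[0,0,1,0,0,0,0],[0,0,1.2,0,0,0,0],[0,0,1.2,0,0,0,0],[0,0,1.2,0,0,0,0]]]'
```

```text
t: 34.9
ee_pos: [605.3, 239.5, 37.8]
orientation: [-3.142, -0.001, -0.0]
ft_force: [-1.9, -0.2, 5.6]
width: 62.6
grasp_force: 30.0
```

```bash
python3 -m inch '[[[0,0,0,0,0,0,80],[0,0,0,0,0,0,100],[0,0,0,0,0,0,100],[0,0,0,0,0,0,100],[0,0,0,0,0,0,100],[0,0,-20,0,0,0,100],[0,0,-60,0,0,0,100],[0,0,-110,0,0,0,100],[0,0,-150,0,0,0,100],[0,0,-170,0,0,0,100],[-30,45,-170,0,0,0,100],[-65,90,-170,0,0,0,100],[-100,135,-170,0,0,0,100],[-125,170,-170,0,0,0,100],[-132,182,-170,0,0,0,100],[-132,182,-170,0,0,0,100],[-132,182,-170,0,0,0,100],[-132,182,-170,0,0,0,100]]]'
python3 - <<'E'
from h import *
im=grab('wrist','w10'); print(im['obs']['ee_pos'])
s=grab('scene','s10'); f=s['frame'][110:290,280:520]; cv2.imwrite('pics/v10.png',np.vstack([im['frame'][:300],cv2.resize(f,(400,300))[:,:][:, :] if 0 else cv2.resize(f,(640,300))])[:,:,::-1])
E
```

```text
t: 36.7
ee_pos: [474.5, 58.1, 207.5]
orientation: [-3.141, -0.002, -0.002]
ft_force: [-0.7, 0.7, 0.1]
width: 87.5
grasp_force: 0.0
[474.5314778   58.11252203 207.52074752]
```

View pics/v10.png

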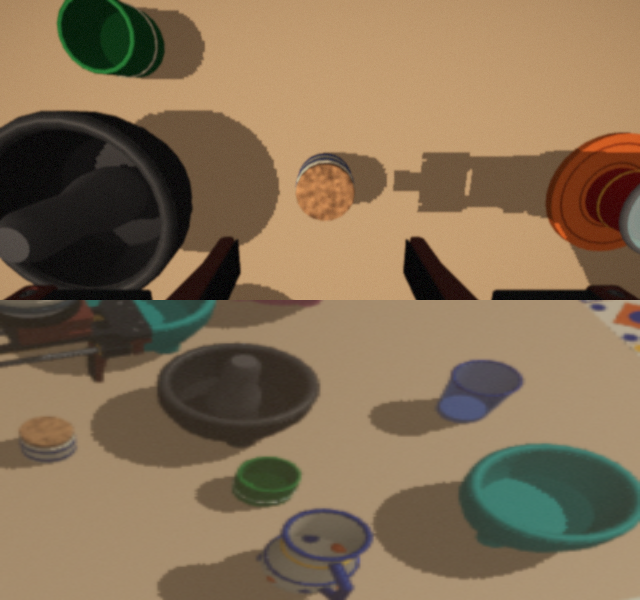

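Green cup stands upright between bowl and pitcher; cork centre is (325,191).

```bash
python3 - <<'E'
from h import *
import pickle
im=pickle.load(open('pics/w10.pkl','rb'))
print('salt',onplane(im,(325,191),60)); s=pickle.load(open('pics/s10.pkl','rb')); print('green scene',onplane(s,(280+267/640*240,110+173*.6),55))
print('green',fit(im,*GRN,proj(im,[605,239,50])[0],55,31))
E
```

```text
salt [[473.28746499  54.91820524  60.        ]]
green scene [[605.11155004 237.09814257  55.        ]]
green (array([600.94701813, 236.93855959]), np.float64(2.808978246343619), 151)
```

Green is at the midpoint. Now the jar.

```bash
python3 -m inch '[[[-1,3,40,0,0,0,100],[-1,3,80,0,0,0,100],[-1,3,120,0,0,0,100],[-1,3,150,0,0,0,100],[-1,3,168,0,0,0,100],[-1,3,174,0,0,0,100],[-1,3,174,0,0,0,100],[-1,3,174,0,0,0,80],[-1,3,174,0,0,0,60],[-1,3,174,0,0,0,30],[-1,3,174,0,0,0,0],[-1,3,174,0,0,0,0],[-1,3,174,0,0,0,0],[-1,3,174,0,0,0,0],[-1,3,174,0,0,0,0],[-1,3,174,0,0,0,0]]]'
python3 -m inch '[[[0,0,-10,0,0,0,0],[0,0,-40,0,0,0,0],[0,0,-80,0,0,0,0],[0,0,-120,0,0,0,0],[0,0,-150,0,0,0,0],[0,0,-160,0,0,0,0],[0,0,-160,0,0,0,0],[0,0,-160,0,0,0,0]]]'
```

```text
t: 38.4
ee_pos: [472.8, 54.4, 33.9]
orientation: [-3.141, -0.001, -0.002]
ft_force: [-1.8, -0.0, 6.4]
width: 55.5
grasp_force: 30.0
t: 39.2
ee_pos: [471.5, 54.3, 192.2]
orientation: [3.141, 0.001, -0.003]
ft_force: [0.3, -0.3, -2.1]
width: 55.8
grasp_force: 30.0
```

```bash
python3 -m inch '[[[3,10,0,0,0,0,0],[10,30,0,0,0,0,0],[21,60,0,0,0,0,0],[32,90,0,0,0,0,0],[43,122,0,0,0,0,0],[54,154,0,0,0,0,0],[65,186,0,0,0,0,0],[76,218,0,0,0,0,0],[87,250,0,0,0,0,0],[97,278,0,0,0,0,0],[104,297,0,0,0,0,0],[107,305,0,0,0,0,0],[107,305,0,0,0,0,0],[107,305,0,0,0,0,0],[107,305,0,0,0,0,0]]]'
python3 -m inch '[[[0,0,10,0,0,0,0],[0,0,35,0,0,0,0],[0,0,65,0,0,0,0],[0,0,95,0,0,0,0],[0,0,120,0,0,0,0],[0,0,140,0,0,0,0],[0,0,150,0,0,0,0],[0,0,154,0,0,0,0],[0,0,156,0,0,0,0],[0,0,156,0,0,0,0],[0,0,156,0,0,0,0]]]'
python3 -m inch '[[[0,0,0.5,0,0,0,0],[0,0,1,0,0,0,0],[0,0,1.5,0,0,0,0],[0,0,1.5,0,0,0,0],[0,0,1.5,0,0,0,0]]]'
```

```text
t: 40.7
ee_pos: [579.1, -249.5, 192.8]
orientation: [-3.141, -0.003, 0.002]
ft_force: [0.1, 0.9, -1.5]
width: 55.5
grasp_force: 30.0
t: 41.8
ee_pos: [580.3, -250.8, 38.3]
orientation: [3.141, 0.001, 0.002]
ft_force: [-0.0, 0.3, -2.3]
width: 55.7
grasp_force: 30.0
t: 42.3
ee_pos: [579.6, -250.5, 35.8]
orientation: [-3.142, -0.001, 0.0]
ft_force: [0.8, -0.1, -2.1]
width: 55.4
grasp_force: 30.0
```

```bash
python3 -m inch '[[[0,0,0.5,0,0,0,0],[0,0,1,0,0,0,0],[0,0,1.5,0,0,0,0],[0,0,2,0,0,0,0],[0,0,2,0,0,0,0],[0,0,2,0,0,0,0]]]'
```

```text
t: 42.9
ee_pos: [579.6, -250.5, 33.9]
orientation: [-3.142, -0.001, 0.0]
ft_force: [-1.3, -0.6, 1.7]
width: 55.9
grasp_force: 30.0
```

```bash
python3 -m inch '[[[0,0,0.2,0,0,0,75],[0,0,0.2,0,0,0,100],[0,0,0.2,0,0,0,100],[0,0,0.2,0,0,0,100],[0,0,0.2,0,0,0,100],[0,0,-20,0,0,0,100],[0,0,-60,0,0,0,100],[0,0,-110,0,0,0,100],[0,0,-160,0,0,0,100],[-40,-20,-220,0,0,0,100],[-80,-40,-270,0,0,0,100],[-80,-40,-280,0,0,0,100],[-80,-40,-280,0,0,0,100],[-80,-40,-280,0,0,0,100],[-80,-40,-280,0,0,0,100],[-80,-40,-280,0,0,0,100],[-80,-40,-280,0,0,0,100],[-80,-40,-280,0,0,0,100]]]'
python3 - <<'E'
from h import *
im=grab('wrist','w11'); s=grab('scene','s11'); print(im['obs']['ee_pos'])
f=s['frame'][130:330,130:430]; cv2.imwrite('pics/v11.png',np.vstack([im['frame'][:240],cv2.resize(f,(520,347))if 0 else cv2.resize(f,(640,360))])[:,:,::-1])
E
```

```text
t: 44.7
ee_pos: [499.6, -210.6, 312.6]
orientation: [-3.141, -0.001, 0.003]
ft_force: [-0.7, 0.2, 0.1]
width: 87.8
grasp_force: 0.0
[ 499.60152156 -210.61576554  312.60793019]
```

View pics/v11.png

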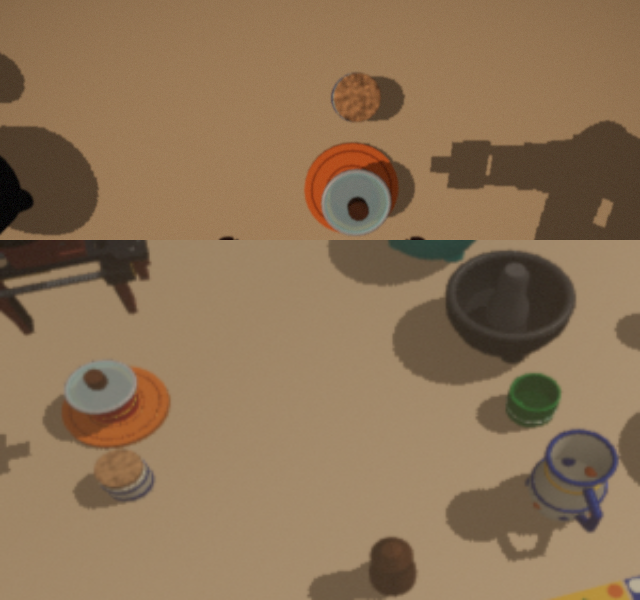

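Everything stands in place: cork (356,97), lid (356,203), holder (351,188). One quick numeric check, then I'll hand in.

```bash
python3 - <<'E'
from h import *
import pickle
np.set_printoptions(precision=1,suppress=True)
im=pickle.load(open('pics/w11.pkl','rb')); s=pickle.load(open('pics/s11.pkl','rb'))
q=lambda u,v:(130+u*300/640,130+(v-240)*200/360)
print('jar',onplane(im,(356,97),60),onplane(s,q(120,468),60))
print('lid',onplane(im,(356,203),68),onplane(s,q(101,386),70),'tejtop',onplane(s,q(516,272),157),'holder',onplane(s,q(115,405),10))
print('molc',onplane(s,q(511,300),100),'pitcher',onplane(s,q(581,459),145))
print(ctrl.close_job())
E
```

```text
jar [[ 578.2 -249.3   60. ]] [[ 583.2 -248.3   60. ]]
lid [[ 455.3 -252.5   68. ]] [[ 459.9 -251.4   70. ]] tejtop [[472.2 252.1 157. ]] holder [[ 459.7 -251.6   10. ]]
molc [[479.7 249.1 100. ]] pitcher [[746.8 224.3 145. ]]
the job is handed in; nothing more can be done
None
```

The job is handed in at about 45 s of the 122 s allowed, with all five things standing in their places. My last camera check put each inside its tolerance by eye and calibration, but the verdict itself was not shown to me.

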